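Reset the kiln interlock with its key

TASK

Reset the kiln's interlock: take the key from its wooden stand, push it fully into the slot on top of the grey control box, turn it clockwise (seen from above) to its stop, and turn it back home. Then draw the key out and lay it flat in the white tray without dropping it from a height. Do not knock the steel weight, the bowl or the wooden rib out of place.

Things in the scene. Friction and masses are not known exactly. Their poses are not given: they have to be found in the camera images.
- key: The big steel key, 74 mm long, about 60 g, upright in the wooden stand at the start. Origin: on its axis at the underside of its steel collar; z runs from bit to bow (up as it stands). Collar 20 mm across, z 0 to 4 mm; above it a neck 18 mm wide, then the flat round steel bow (grip), 40 mm across (centre z 30, top z 50 mm), broad along x, 12 mm thick along y. Below: see point key_mid. It fits either way round (half a turn).
- key_mid (a point): Point on the key's axis 13 mm above the key's origin (bow side), about the middle of its length; axes as the key's. Below the key's origin: a round shank 8 mm thick down to z -24 mm (in the key's frame), whose lower end carries a flat bit, 24 mm wide along x, 6 mm thick along y, from z -24 to -14 mm.
- key_stand: Fixed wooden block 90 (x) x 70 (y) x 45 mm tall; origin at the centre of its underside. In its top centre is a slot 28 mm (x) x 10 mm (y), 32 mm deep, in which the key stands, its collar resting on the block's top.
- lock_box: Fixed grey kiln control box 150 (x) x 110 (y) x 80 mm tall, with an amber pilot lamp and, in the middle of its top, a steel plate 56 x 46 mm, 5 mm thick, with the key slot; the brass key switch lies under the plate. Turned, the key's bit is caught under the plate, so the key comes out only at home. Origin at the centre of the underside.
- key_slot (a point): Centre of the key slot, on the steel plate's upper face, 85 mm above the table; axes as the box's, z up. The slot is 30 mm (x) x 12 mm (y); under it the switch's pocket, 28 x 9.5 mm, lines up with it at home; edges are chamfered. The key enters straight down, its bit (key's x) along the slot (x), and is fully in when its collar rests on the plate.
- key_switch (a joint): Angle of the key switch, rad: 0 home (pocket in line with the slot, as at the start), 1.1 its stop; hard stops at both ends. Grows as the key turns clockwise seen from above. No spring: it stays where left; friction 0.04 N m. The key has about 0.15 rad of play each way: it turns about 1.25 rad to reach the stop, and back slightly past the slot's line to bring the switch to 0.
- tray: Fixed white open tray 150 (x) x 120 (y) x 25 mm tall outside, walls and floor about 4 mm thick; origin at the centre of its underside. Empty at the start.
- cone_weight: Bystander, to be left alone: dark steel weight with a knob, 60 mm across, 50 mm tall. Origin at its underside.
- bowl: Bystander, to be left alone: white ceramic bowl, 100 mm across, 45 mm tall. Origin at its underside.
- wood_rib: Bystander, to be left alone: dark wooden shaping rib, 100 x 55 x 8 mm, lying flat. Origin at its underside.
There are look-alikes about, which are no part of the job. There is more than one size of the tray; the job needs the larger.

How it is judged:
By the outcome, as a careful person would: the job done as asked, in the order asked, and still so for the second after the job is handed in, with the robot touching nothing.
It also fails if it takes over 64 s, if anything falls off the work surface, if the arm or the gripper's body presses on something with over 40 N, if the wrist force passes 120 N, or if a joint passes its speed limit or range.

ROBOT

A 6-joint arm with a two-finger parallel gripper is mounted at the origin on the work surface. World frame = base frame: x ahead of the robot, y to its left, z up, the work surface at z = 0. Lengths are in mm, angles in degrees, forces in N, time in s.
With the tool pointing down it reaches from about 350 to 850 mm from the base axis. Payload 8.1 kg.
Tool frame: the origin (TCP) lies on the centre line of the jaws, within the pads' length; the fingertips stand r.tip_extent ahead of it and the grasp point (between the pads) lies 8 mm behind it (r.tip_extent is the distance from the TCP to the fingertips, in mm); z points along the fingers, y is the direction in which the jaws open and shut (so a half turn about z gives the same grasp; the last joint's range is limited). The gripper opens to 85 mm and grips with 20 to 120 N. Pads are 22 mm wide; open, the fingers measure 114 mm over their backs; the gripper's body (76 mm by 85 mm) begins 54 mm behind the grasp point. The pads swing forward as they close: fully open they stand 13 mm farther back than shut.
Start: joints at [64.32, 7.471, 85.268, -0, 87.261, -4.893], TCP at [212.915, 560.957, 242.292] pointing down, gripper open.
Joint ranges: [-169.43, 169.43], [-51.17, 129.36], [1.28, 143.12], [-76.62, 256.62], [0, 156.53], [-152.29, 152.29]. Speed limits (degrees/s): [136.94, 136.94, 159.86, 180, 180, 180].

INTERFACE

Orientations are given as [roll, pitch, yaw] about the fixed x, y, z axes, in that order (R = Rz(yaw) Ry(pitch) Rx(roll)).
In Python, from bench import sense, optics, hand_in, spotter, r gives the robot as it stands.
- The arm moves only by the tool apply_moves, never from a script. Its argument "series" is a list of rows, each a list of 3 entries, a list of its own where there are three numbers: the opening, from 0 (shut) to 1 (fully open), then the shift along the world's x, y, z in m, then the turn about the world's z in rad. In form: [[grip, [x, y, z], turn], ...]. A call has 1 to 5 rows; each row is the pose to reach, as a shift and turn from the pose measured when the call began; what a row does not reach only later rows make up. A row lasts 1/8 s, in which the tool goes at most 62.5 mm and 10.7 degrees, less where a joint would pass 70% of its speed; a pose out of reach is approached as far as the arm can. A call with a gripper value outside its range is refused whole. The fingers move at their own pace and stop on an object; "grip_force" is the grip in N (left out, the last holds). Time passes only in rows, so rows that repeat a pose let the fingers close. It gives the time, the measured TCP pose, the force and the opening at its end, in the units of the state.
- sense(): the state, without advancing time (a new reading comes with each control period).
- optics.snapshot(name): name is "side" or "top" or "wrist"; returns a dict with "color" (420x560x3 uint8, blue, green, red), "intrinsics" (3x3 intrinsics, pixels), "distortion" ([k1, k2, p1, p2, k3] as OpenCV has them; the pictures are not rectified), "rvec" (rotation vector, rad) and "tvec" (3), from world to camera coordinates, as OpenCV has them. Camera axes: x right, y down, z forward; pixel columns grow to the right and rows downward; lengths in mm; the calibration is good to about 2 mm. A picture is of the moment at which its call begins. There is no depth.
- hand_in(): hands the job in, once; it reports no verdict.
Trained networks look in a picture, given as the dict that the camera call returned (one of the last four; its "shot" number tells which), for a name from the list of things; names that differ only in an ending like _2 or _b are one class to them, and where a whole thing is asked for, a point or a joint stands for the part that bears it (a point fixed in the world has none). Each returns a list of dicts, best first, with "p" (0 to 1); they miss things now and then, are a little off and sometimes report something else, mostly with a low value. They report only what shows in the picture. A call takes as long as a camera call. They do not tell look-alikes from the thing itself.
- spotter.search_frame(picture, query): "xyz" ([x, y, z] in mm, in the coordinates of the camera as it stood for that picture, good to about 4 mm: the middle of the surface that is visible of it).
- spotter.masks_of(picture, query): "mask" (420x560 bool, what is visible of it).
The state is a dict: "time": time; "joint_pos": joint angles; "qd": joint speeds; "joint_efforts": joint torques, N m; "tool_pos": TCP position; "tcp_rot": TCP orientation; "ft_force": force on the tool from outside, world axes, zero at the start; "wrist_torque": the same for the moment, N m; "finger_gap": finger opening in mm.
Only numpy, scipy, OpenCV 4.12 (cv2) and the standard library are available. Lean on these libraries where they do the work, as an engineer would, in place of code of your own. Each camera call takes 0.05 s, during which the arm holds its last target.

## Working session

There is one attempt and no reset: what is moved stays moved. The work goes in short steps, Python scripts to look and compute and a tool call to move; the robot and the scene stay as the last step left them, time stands still between calls to the robot, and variables do not carry over. Pictures are saved under pics/ and viewed, and the job is handed in when it is done.

Besides the shell and the picture viewer there is one more tool, called after "Call:" as name([rows], argument=value, ...), one row to a line, values as JSON. apply_moves: Moves the arm, as the interface text tells. Its arguments: {"type":"object","properties":{"series":{"type":"array"},"grip_force":{"type":"number"}},"required":["series"]}

```bash
ls; mkdir -p pics; python3 - <<'E'
from bench import sense, optics, spotter, r
import cv2
print(sense()); print([a for a in dir(r) if a[0]!='_'], r.tip_extent)
for n in ['top','side','wrist']:
    p=optics.snapshot(n); cv2.imwrite(f'pics/{n}0.png',p['color']); print(n,p['shot'],p['intrinsics'].tolist() if hasattr(p['intrinsics'],'tolist') else p['intrinsics'],p['rvec'],p['tvec'])
E
```

```text
pics
{'time': 0.0, 'joint_pos': array([ 6.43214910e+01,  7.51502949e+00,  8.53308177e+01, -1.72377595e-04,
        8.72610058e+01, -4.89384844e+00]), 'qd': array([ 0.02889531,  0.0526952 ,  0.03835397,  0.02717515, -0.05118358,
        0.06650855]), 'joint_efforts': array([-1.86321129e-03, -5.69415450e+01, -5.00535142e+01, -3.48820486e-04,
        1.52858114e-02,  2.66778002e-06]), 'tool_pos': array([212.66825917, 560.47123953, 241.2304859 ]), 'tcp_rot': array([-1.79893522e+02, -8.94408238e-03,  1.59215340e+02]), 'ft_force': array([ 0.26680919,  0.69161052, -0.4386233 ]), 'wrist_torque': array([ 0.02540273, -0.01800197,  0.04200916]), 'finger_gap': 85.56436036514596}
['PlanningError', 'tip_extent'] 11.0
top 1 [[419.85327909230114, 0.0, 278.36981489279884], [0.0, 419.85327909230114, 205.14984638068017], [0.0, 0.0, 1.0]] [ 2.18686335 -2.11744332  0.1896664 ] [ -33.50043996  550.74508813 1061.28449635]
side 2 [[526.689992242628, 0.0, 279.3642232789447], [0.0, 526.689992242628, 215.4414311265385], [0.0, 0.0, 1.0]] [ 2.28176108 -0.55481357  0.21778893] [-478.68539452  223.35540368 1200.23002245]
wrist 3 [[309.94895206180087, 0.0, 283.6386890377104], [0.0, 309.94895206180087, 214.56151837779112], [0.0, 0.0, 1.0]] [-2.34775708 -1.61988716 -0.27271524] [-599.61076501  -43.94890837  380.81750092]
```

View pics/top0.png

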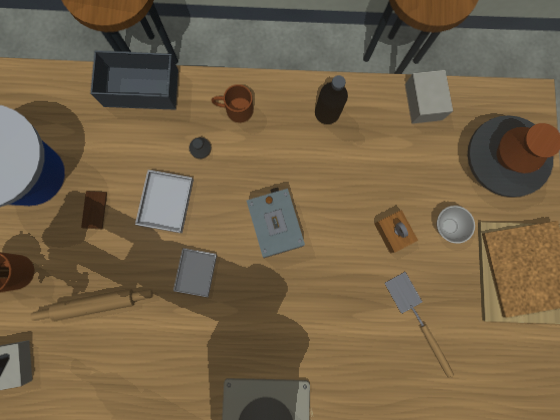

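View pics/side0.png

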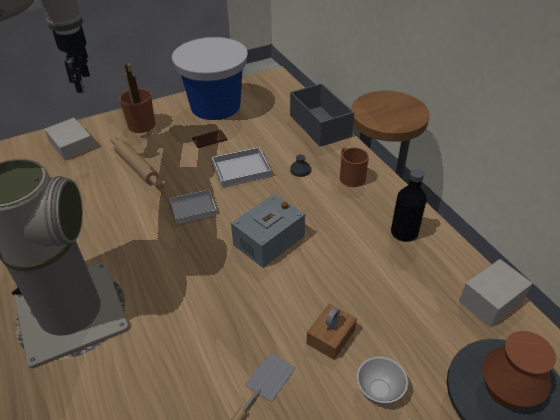

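View pics/wrist0.png

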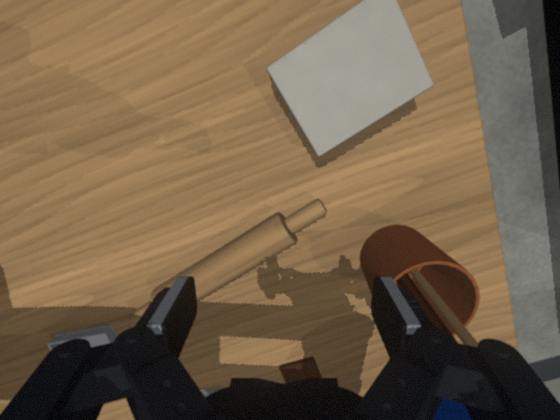

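```bash
cat > h.py <<'E'
from bench import sense, optics, spotter, r
import cv2, numpy as np
def cam(p):
    K=np.array(p['intrinsics'],float);d=np.array(p['distortion'],float);R=cv2.Rodrigues(np.array(p['rvec'],float))[0];t=np.array(p['tvec'],float).ravel()
    return K,d,R,t
def ray(p,px,z):
    K,d,R,t=cam(p)
    u=cv2.undistortPoints(np.array(px,float).reshape(-1,1,2),K,d).reshape(-1,2)
    v=np.c_[u,np.ones(len(u))]@R   # R^T v
    c=-R.T@t
    return c+v*((z-c[2])/v[:,2])[:,None]
def proj(p,X):
    K,d,R,t=cam(p)
    return cv2.projectPoints(np.array(X,float).reshape(-1,1,3),np.array(p['rvec'],float),np.array(p['tvec'],float),K,d)[0].reshape(-1,2)
def toworld(p,x):
    K,d,R,t=cam(p); return R.T@(np.array(x)-t)
E
python3 - <<'E'
from h import *
for n in ['top','side']:
    p=optics.snapshot(n)
    for q in ['key','key_stand','lock_box','tray','cone_weight','bowl','wood_rib']:
        for o in spotter.search_frame(p,q)[:4]:
            w=toworld(p,o['xyz']); print(n,q,round(o['p'],2),w.round(0),proj(p,w).round(0))
E
```

```text
top key_stand 0.94 [ 486. -318.   47.] [[394. 234.]]
top lock_box 0.74 [499. -10.  80.] [[276. 223.]]
top lock_box 0.26 [ 520. -493.   20.] [[455. 224.]]
top tray 0.72 [559. 291.   4.] [[165. 201.]]
top tray 0.68 [372. 192.   2.] [[197. 272.]]
top cone_weight 0.77 [700. 199.  21.] [[201. 150.]]
top cone_weight 0.47 [ 516. -493.   18.] [[455. 226.]]
top bowl 0.61 [ 520. -495.   21.] [[457. 224.]]
top wood_rib 0.92 [526. 478.   7.] [[ 93. 210.]]
side key 0.57 [ 493. -334.   81.] [[333. 317.]]
side key_stand 0.65 [ 482. -339.   43.] [[329. 332.]]
side lock_box 0.76 [492. -33.  82.] [[268. 226.]]
side lock_box 0.32 [ 481. -338.   44.] [[328. 331.]]
side tray 0.6 [558. 297.   4.] [[240. 167.]]
side tray 0.58 [373. 206.   6.] [[192. 205.]]
side tray 0.24 [ 524. -475.   23.] [[382. 381.]]
side cone_weight 0.85 [703. 197.  22.] [[299. 167.]]
side bowl 0.8 [ 523. -476.   25.] [[382. 381.]]
side bowl 0.37 [559. 298.   1.] [[240. 168.]]
side wood_rib 0.54 [527. 473.   6.] [[209. 139.]]
side wood_rib 0.25 [ 493. -332.   81.] [[333. 317.]]
```

```bash
python3 - <<'E'
from h import *
p=optics.snapshot('top');c=p['color']
a=cv2.resize(c[195:265,365:435],None,fx=6,fy=6,interpolation=cv2.INTER_CUBIC)
b=cv2.resize(c[180:264,235:319],(420,420),interpolation=cv2.INTER_CUBIC)
s=optics.snapshot('side');d=s['color']
cv2.imwrite('pics/crop1.png',np.hstack([a,b[:, :378]]))
a=cv2.resize(d[290:360,295:365],None,fx=6,fy=6,interpolation=cv2.INTER_CUBIC)
b=cv2.resize(d[190:270,225:305],(420,420),interpolation=cv2.INTER_CUBIC)[:,:378]
cv2.imwrite('pics/crop2.png',np.hstack([a,b]))
E
```

```text
(no output)
```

View pics/crop1.png

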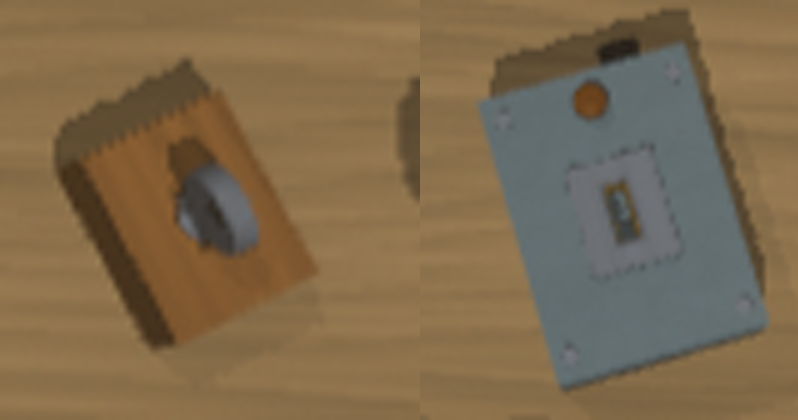

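View pics/crop2.png

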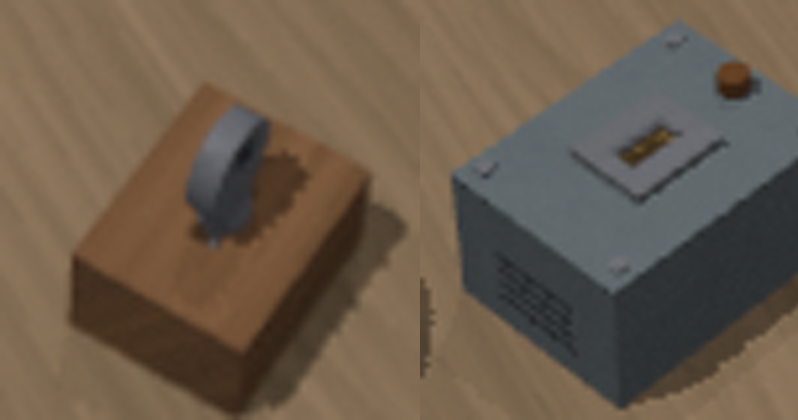

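```bash
python3 - <<'E'
from h import *
p=optics.snapshot('top')
def rep(n,c,z,m=None):
    w=ray(p,c,z); e=w[[1,2,3,0]]-w
    print(n,w[:,:2].round(1).tolist(),'ctr',w.mean(0).round(1),'len',np.linalg.norm(e,axis=1).round(1),'ang',np.degrees(np.arctan2(e[:,1],e[:,0])).round(1))
rep('stand',[(379.2,220.8),(401.7,210.3),(418,240),(394.2,252.5)],45)
rep('box',[(247,200.6),(288,188.4),(304.6,245),(264,257.6)],80)
print('slot',ray(p,[(275.4,222.4)],85))
m=[(o['p'],o['mask']) for o in spotter.masks_of(p,'tray')]
for pr,k in m:
    q=cv2.findContours(k.astype(np.uint8),0,2)[0]; q=max(q,key=cv2.contourArea)
    rep('tray%.2f'%pr,cv2.boxPoints(cv2.minAreaRect(q)),25)
s=optics.snapshot('side')
# key bow center check (side crop: bow centre (230,160), top)
print(proj(p,[[486,-322,75]]),proj(s,[[486,-322,75],[500,-10,85]]))
E
```

```text
stand [[518.7, -281.1], [548.6, -340.7], [471.8, -382.1], [437.3, -319.5]] ctr [ 494.1 -330.9   45. ] len [66.7 87.2 71.5 90. ] ang [ -63.4 -151.6  118.8   25.3]
box [[554.7, 65.0], [589.9, -38.2], [447.0, -83.7], [412.6, 16.8]] ctr [501. -10.  80.] len [109.1 149.9 106.2 150.1] ang [ -71.2 -162.3  108.9   18.7]
slot [[500.93264938  -8.71510257  85.        ]]
tray0.68 [[323.4, 247.0], [433.6, 232.4], [418.3, 141.0], [308.3, 157.1]] ctr [370.9 194.4  25. ] len [111.1  92.7 111.1  91.2] ang [ -7.5 -99.5 171.7  80.5]
tray0.67 [[489.3, 355.5], [640.6, 338.1], [619.8, 213.9], [468.9, 234.0]] ctr [554.7 285.4  25. ] len [152.2 125.9 152.2 123.3] ang [ -6.6 -99.5 172.4  80.5]
[[398.45778141 232.78566516]] [[327.14541404 316.17856785]
 [267.21734434 218.0604721 ]]
```

Only one key is visible. It stands in the wooden stand at top-view px (401,229) and side-view px (333,317). The trays are at px (165,201), measured at about 151×125 mm, and px (196,272), about 111×92 mm, so the job's tray is the one at (165,201). Box and stand each appear once. The white block at (430,97) and the dark bin at (136,80) aren't either of them.

I'm moving above the key now.

Call:
apply_moves([
  [1,[0.019,-0.059,0],-0.153],
  [1,[0.038,-0.119,0],-0.306],
  [1,[0.056,-0.178,0],-0.46],
  [1,[0.075,-0.238,0],-0.613],
  [1,[0.094,-0.297,0],-0.766],
])

```text
time: 1.82
tool_pos: [307.2, 262.3, 242.5]
tcp_rot: [179.9, 0.0, 115.1]
ft_force: [1.8, -0.9, 0.3]
finger_gap: 85.6
```

Call:
apply_moves([
  [1,[0.019,-0.059,0],-0.153],
  [1,[0.038,-0.119,0],-0.306],
  [1,[0.056,-0.178,0],-0.46],
  [1,[0.075,-0.238,0],-0.613],
  [1,[0.094,-0.297,0],-0.766],
])

```text
time: 2.45
tool_pos: [401.3, -36.2, 243.0]
tcp_rot: [179.8, -0.0, 70.9]
ft_force: [0.5, 0.6, -0.4]
finger_gap: 85.6
```

Call:
apply_moves([
  [1,[0.019,-0.059,0],-0.153],
  [1,[0.037,-0.118,0],-0.306],
  [1,[0.056,-0.177,0],-0.46],
  [1,[0.074,-0.236,0],-0.613],
  [1,[0.093,-0.295,0],-0.757],
])

```text
time: 3.08
tool_pos: [494.7, -333.4, 243.1]
tcp_rot: [179.8, -0.0, 27.2]
ft_force: [0.3, 0.3, 0.5]
finger_gap: 85.4
```

Call:
apply_moves([
  [1,[0,0,-0.03],0],
  [1,[0,0,-0.05],0],
])

```text
time: 3.32
tool_pos: [494.1, -333.7, 191.1]
tcp_rot: [179.9, 0.0, 27.2]
ft_force: [0.0, 1.0, 0.1]
finger_gap: 85.5
```

```bash
python3 - <<'E'
from h import *
s=sense();print(s['tool_pos'],s['tcp_rot'],s['joint_pos'])
p=optics.snapshot('wrist');cv2.imwrite('pics/w1.png',p['color'])
import pickle;pickle.dump(p,open('w1.pkl','wb'))
y=np.radians(27.5);ex=np.array([np.cos(y),np.sin(y),0]);o=np.array([494,-331,0])
print(proj(p,[o+[0,0,45],o+[0,0,95],o+[0,0,75]+20*ex,o+[0,0,75]-20*ex]))
E
```

```text
[ 494.0778285  -333.70934264  191.08241582] [1.79929645e+02 9.25236825e-04 2.71507777e+01] [-3.89446677e+01  8.45469395e+00  8.95758683e+01 -2.96502499e-02
  8.19054933e+01  2.39087127e+01]
[[280.08804636 202.71860462]
 [279.47798886 221.31217215]
 [279.49502442 190.12443796]
 [279.98956791 234.89717303]]
```

View pics/w1.png

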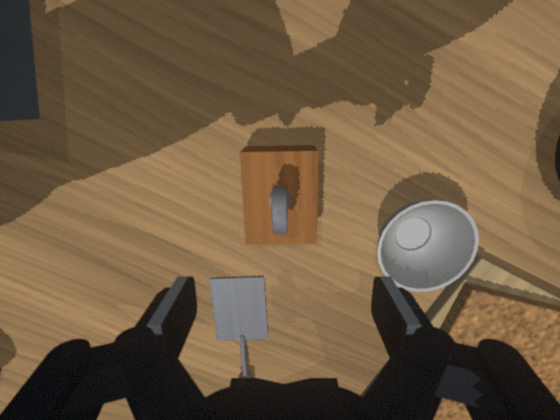

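Call:
apply_moves([
  [1,[0,0.0025,-0.05],0.006],
  [1,[0,0.0025,-0.09],0.006],
  [1,[0,0.0025,-0.121],0.006],
  [1,[0,0.0025,-0.121],0.006],
])

```text
time: 3.88
tool_pos: [491.2, -327.2, 64.7]
tcp_rot: [-179.6, 0.2, 27.6]
ft_force: [-0.5, 0.0, 0.1]
finger_gap: 85.4
```

```bash
python3 - <<'E'
from h import *
p=optics.snapshot('wrist');cv2.imwrite('pics/w2.png',p['color'])
q=optics.snapshot('side');cv2.imwrite('pics/s2.png',cv2.resize(q['color'][240:380,260:440],None,fx=4,fy=4))
E
```

```text
(no output)
```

View pics/w2.png

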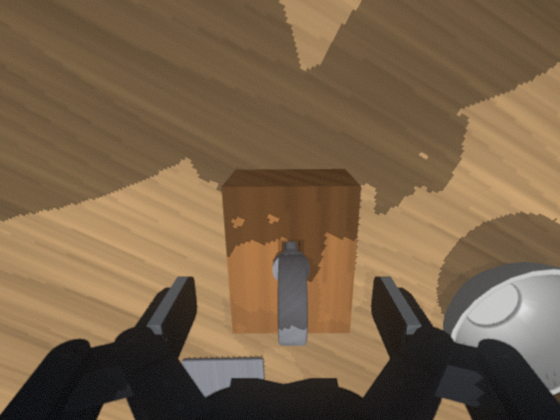

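View pics/s2.png

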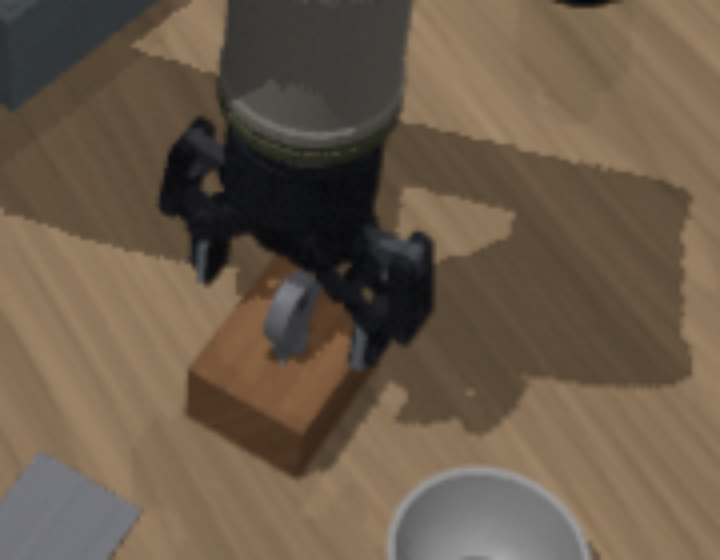

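```bash
python3 - <<'E'
from h import *
s=sense();print(s['tool_pos'],s['tcp_rot'],s['qd'])
p=optics.snapshot('wrist')
y=np.radians(27.5);ex=np.array([np.cos(y),np.sin(y),0]);o=np.array([494,-331,0])
print(proj(p,[o+[0,0,45],o+[0,0,95],o+[0,0,75]+20*ex,o+[0,0,75]-20*ex]))
E
```

```text
[ 493.55493347 -329.38009819   68.60306214] [-1.79924951e+02  6.27400626e-02  2.76097757e+01] [-0.24627213 -1.06670532 -1.71928111  0.01590267 -0.04492954  0.10514715]
[[285.31742406 268.46820046]
 [285.78207521 328.06241585]
 [285.72320999 261.96964347]
 [285.41166878 334.05324051]]
```

Call:
apply_moves([
  [1,[0,-0.0015,0.0015],0],
  [1,[0,-0.0015,0.0015],0],
  [1,[0,-0.0015,0.0015],0],
])

```text
time: 4.4
tool_pos: [494.5, -331.8, 71.7]
tcp_rot: [179.9, -0.0, 27.6]
ft_force: [-0.0, -0.6, 1.4]
finger_gap: 85.5
```

```bash
python3 - <<'E'
from h import *
s=sense();print(s['tool_pos'],s['tcp_rot'],s['qd'])
p=optics.snapshot('wrist');cv2.imwrite('pics/w3.png',p['color'])
y=np.radians(27.5);ex=np.array([np.cos(y),np.sin(y),0]);o=np.array([494,-331,0])
print(proj(p,[o+[0,0,45],o+[0,0,95],o+[0,0,75]+20*ex,o+[0,0,75]-20*ex]))
print(sense()['tool_pos'])
E
```

```text
[ 494.45916113 -331.81212411   71.68118323] [ 1.79921924e+02 -3.79657900e-03  2.75954993e+01] [ 0.05700661  0.53824777  0.48642429  0.05616644 -0.0943557  -0.0293184 ]
[[280.65584723 265.3477178 ]
 [279.75316495 322.42040223]
 [280.08013805 258.12370251]
 [280.27625626 329.29407255]]
[ 494.27702551 -331.66543975   71.35442852]
```

View pics/w3.png

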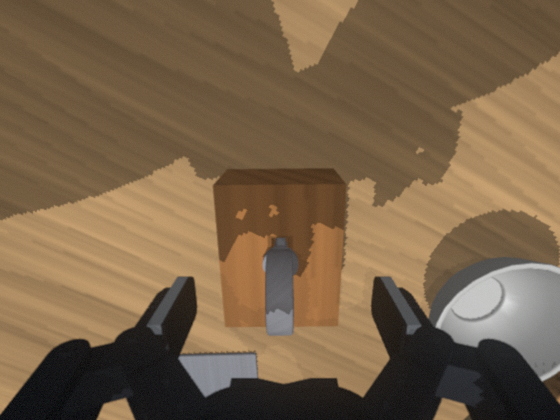

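Call:
apply_moves([
  [0,[-0.0005,0.001,-0.001],0],
  [0,[-0.0005,0.001,-0.001],0],
  [0,[-0.0005,0.001,-0.001],0],
  [0,[-0.0005,0.001,-0.001],0],
  [0,[-0.0005,0.001,-0.001],0],
], grip_force=70)

```text
time: 5.08
tool_pos: [493.9, -330.7, 70.4]
tcp_rot: [179.9, 0.0, 27.6]
ft_force: [0.4, 0.0, 2.0]
finger_gap: 11.0
```

Call:
apply_moves([
  [0,[0,0,0],0],
  [0,[0,0,0],0],
])

```text
time: 5.32
tool_pos: [493.8, -330.7, 70.4]
tcp_rot: [179.9, 0.0, 27.6]
ft_force: [0.1, -0.6, -0.0]
finger_gap: 11.6
```

Call:
apply_moves([
  [0,[0,0,0.02],0],
  [0,[0,0,0.06],0],
  [0,[0,0,0.1],0],
  [0,[-0.005,0.05,0.1],0],
  [0,[-0.015,0.11,0.1],-0.03],
])

```text
time: 5.95
tool_pos: [479.5, -220.6, 173.0]
tcp_rot: [179.8, -0.1, 25.7]
ft_force: [0.6, 1.1, -0.9]
finger_gap: 11.5
```

Call:
apply_moves([
  [0,[-0.01,0.06,0],-0.1],
  [0,[-0.022,0.12,0],-0.13],
  [0,[-0.033,0.18,0],-0.13],
  [0,[-0.035,0.192,0],-0.13],
  [0,[-0.035,0.192,0],-0.13],
])

```text
time: 6.58
tool_pos: [444.9, -28.2, 174.2]
tcp_rot: [179.7, -0.2, 18.4]
ft_force: [0.7, -1.2, -1.4]
finger_gap: 11.4
```

Call:
apply_moves([
  [0,[0,0,0],0],
  [0,[0,0,0],0],
])

```text
time: 6.82
tool_pos: [445.2, -29.4, 174.5]
tcp_rot: [179.7, -0.2, 18.3]
ft_force: [1.0, 0.3, -0.4]
finger_gap: 10.9
```

```bash
python3 - <<'E'
from h import *
import pickle
s=sense();print(s['tool_pos'],s['tcp_rot'],s['joint_pos'],s['qd'])
p=optics.snapshot('wrist');cv2.imwrite('pics/w4.png',p['color']);pickle.dump(p,open('w4.pkl','wb'))
cv2.imwrite('pics/w4b.png',cv2.resize(p['color'][60:260,150:430],None,fx=2.8,fy=2.8,interpolation=cv2.INTER_CUBIC))
print(proj(p,[[501,-9.5,85]]))
E
```

```text
[445.22653535 -29.4285174  174.49464214] [179.69558228  -0.21480086  18.30541632] [-10.23917003 -15.07124536 113.94372385  -0.16692442  80.79340584
  61.48221091] [ 0.03807549  0.04838839  0.26753279  0.03716498 -0.03425411  0.16841577]
[[280.22629071 147.85050913]]
```

View pics/w4.png

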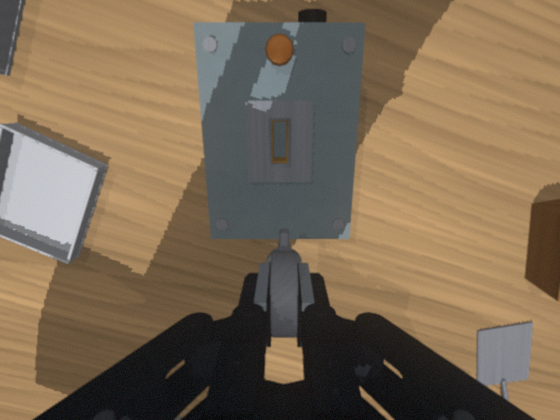

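View pics/w4b.png

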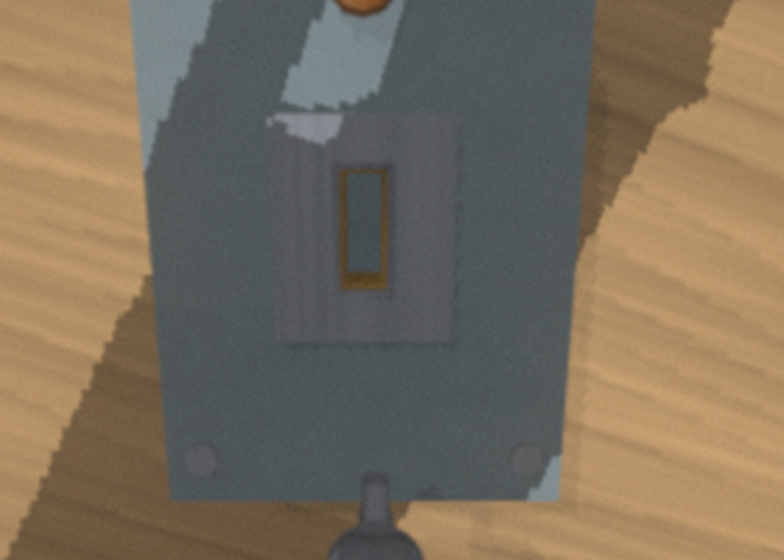

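```bash
python3 - <<'E'
from h import *
import pickle
p=pickle.load(open('w4.pkl','rb'))
f=lambda x,y:(150+x/2.8,60+y/2.8)
pl=np.array([f(266,113),f(460,113),f(455,343),f(275,343)])
w=ray(p,pl,85);print(w.round(1),w.mean(0)); e=w[[1,2,3,0]]-w;print(np.linalg.norm(e,axis=1),np.degrees(np.arctan2(e[:,1],e[:,0])))
print('slot',ray(p,[f(363.5,228),f(364,163),f(363.5,293)],85))
b=np.array([(195,24),(365,24),(350.5,238.5),(211,238.5)])
w=ray(p,b,80);print(w.round(1),w.mean(0)); e=w[[1,2,3,0]]-w;print(np.linalg.norm(e,axis=1),np.degrees(np.arctan2(e[:,1],e[:,0])))
# key in hand: predicted
T=np.array([445.2,-29.4,174.5]);y=np.radians(18.3);ex=np.array([np.cos(y),np.sin(y),0])
print(proj(p,[T+[0,0,25]+0*ex,T+[0,0,5]-20*ex,T+[0,0,5]+20*ex,T+[0,0,-49],T+[0,0,-49]+12*ex,T+[0,0,-49]-12*ex]).round(1))
cv2.imwrite('pics/w4c.png',cv2.resize(p['color'][215:345,220:350],None,fx=4.5,fy=4.5,interpolation=cv2.INTER_CUBIC))
E
```

```text
[[523.5  22.7  85. ]
 [538.1 -21.5  85. ]
 [484.7 -39.7  85. ]
 [470.    5.   85. ]] [504.05625487  -8.35888254  85.        ]
[46.57149804 56.4211444  46.97592176 56.35831916] [ -71.70860186 -161.21466354  108.21725556   18.37477009]
slot [[505.12139337  -7.85599634  85.        ]
 [519.93516669  -3.15389182  85.        ]
 [489.63483327 -12.90578563  85.        ]]
[[557.6  66.3  80. ]
 [591.8 -37.   80. ]
 [450.4 -84.8  80. ]
 [415.9  20.5  80. ]] [503.91928454  -8.73142788  80.        ]
[108.83706841 149.28865403 110.89344467 148.91755822] [ -71.6489784  -161.30425278  108.15835724   17.90565361]
[[282.6 325.1]
 [282.6 331.8]
 [282.5 259.9]
 [282.4 249. ]
 [282.4 231.7]
 [282.4 265.6]]
```

View pics/w4c.png

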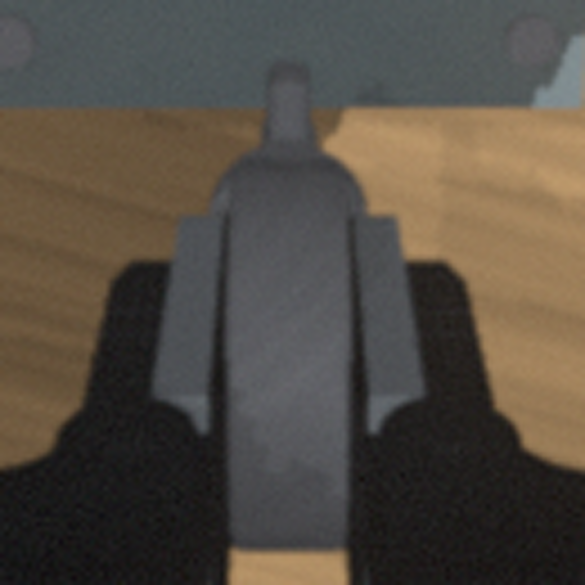

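Call:
apply_moves([
  [0,[0.029,0.011,0],0],
  [0,[0.057,0.0218,0],0],
  [0,[0.057,0.0218,-0.016],0],
  [0,[0.057,0.0218,-0.032],0],
  [0,[0.057,0.0218,-0.034],0],
])

```text
time: 7.5
tool_pos: [499.8, -7.8, 137.7]
tcp_rot: [179.8, 0.0, 18.3]
ft_force: [0.8, -0.0, -0.5]
finger_gap: 11.0
```

Call:
apply_moves([
  [0,[0,0,0],0],
  [0,[0,0,0],0],
  [0,[0,0,0],0],
])

```text
time: 7.88
tool_pos: [500.1, -7.9, 138.3]
tcp_rot: [179.8, -0.0, 18.3]
ft_force: [-0.4, -0.5, -0.1]
finger_gap: 11.2
```

```bash
python3 - <<'E'
from h import *
import pickle
s=sense();print(s['tool_pos'],s['tcp_rot'],s['ft_force'])
p=optics.snapshot('wrist');pickle.dump(p,open('w5.pkl','wb'))
q=optics.snapshot('side')
a=cv2.resize(p['color'][190:345,205:360],(560,560),interpolation=cv2.INTER_CUBIC)
cv2.imwrite('pics/w5.png',a);cv2.imwrite('pics/s5.png',cv2.resize(q['color'][150:270,210:320],None,fx=4.5,fy=4.5,interpolation=cv2.INTER_CUBIC))
T=s['tool_pos'];y=np.radians(18.3);ex=np.array([np.cos(y),np.sin(y),0]);k=T+[2.3,-.6,-25.4]
S=np.array([504.4,-8.2,85])
print(proj(p,[k-[0,0,24]+12*ex,S+15*ex,S]))
E
```

```text
[500.11986511  -7.91585225 138.27845106] [ 1.79787468e+02 -1.07282371e-02  1.82596187e+01] [-0.36901146 -0.53897662 -0.09267186]
[[284.54938444 228.23433676]
 [285.0160347  218.69665649]
 [285.00523704 240.33686784]]
```

View pics/w5.png

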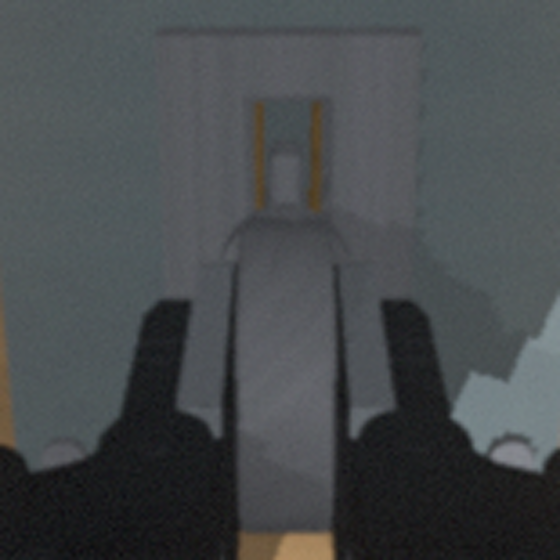

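View pics/s5.png

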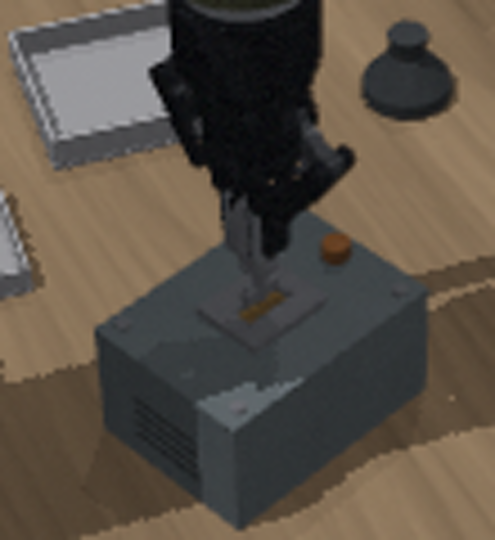

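```bash
python3 - <<'E'
from h import *
import pickle
out=[]
for n,(r0,c0) in (('w4',(222,258)),('w5',(210,258))):
    p=pickle.load(open(n+'.pkl','rb'));a=p['color'][r0:r0+50,c0:c0+55]
    a=cv2.normalize(a[:, :],None,0,255,cv2.NORM_MINMAX)
    a=cv2.convertScaleAbs(a,alpha=1.6)
    out.append(cv2.resize(a,None,fx=7,fy=7,interpolation=cv2.INTER_NEAREST))
cv2.imwrite('pics/cmp.png',np.hstack(out))
E
```

```text
(no output)
```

View pics/cmp.png

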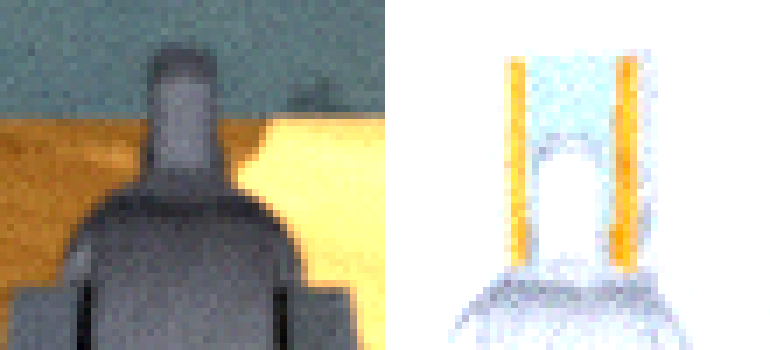

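Call:
apply_moves([
  [0,[0.002,0.0006,0],0],
  [0,[0.002,0.0006,0],0],
  [0,[0.002,0.0006,-0.005],0],
  [0,[0.002,0.0006,-0.01],0],
  [0,[0.002,0.0006,-0.013],0],
])

```text
time: 8.6
tool_pos: [501.7, -7.2, 124.4]
tcp_rot: [179.8, 0.0, 18.3]
ft_force: [0.1, -1.1, -0.8]
finger_gap: 11.1
```

Call:
apply_moves([
  [0,[0,0,-0.004],0],
  [0,[0,0,-0.008],0],
  [0,[0,0,-0.012],0],
  [0,[0,0,-0.014],0],
  [0,[0,0,-0.015],0],
])

```text
time: 9.22
tool_pos: [501.8, -7.2, 110.3]
tcp_rot: [179.8, 0.1, 18.3]
ft_force: [-7.4, 0.7, 12.6]
finger_gap: 11.1
```

Call:
apply_moves([
  [0,[0,0,0],0],
  [0,[0,0,0],0],
])

```text
time: 9.48
tool_pos: [501.9, -7.2, 110.4]
tcp_rot: [179.8, 0.0, 18.3]
ft_force: [0.2, 0.8, 1.4]
finger_gap: 11.2
```

```bash
python3 - <<'E'
from h import *
s=sense();print(s['tool_pos'],s['tcp_rot'],s['ft_force'],s['wrist_torque'],s['joint_pos'])
p=optics.snapshot('wrist')
q=optics.snapshot('side')
a=cv2.resize(p['color'][190:345,205:360],(540,540),interpolation=cv2.INTER_CUBIC)
b=cv2.resize(q['color'][190:260,235:305],(540,540),interpolation=cv2.INTER_CUBIC)
cv2.imwrite('pics/w6.png',cv2.resize(np.hstack([a,b]),None,fx=.73,fy=.73))
E
```

```text
[501.94881726  -7.23931583 110.39341087] [1.79801864e+02 2.96271333e-02 1.82690755e+01] [0.22799525 0.84587711 1.37783083] [ 0.0339138  -0.07468196 -0.00668356] [ -6.54395945  -1.72738657 108.96679612  -0.20138372  72.70443305
  65.2466912 ]
```

View pics/w6.png

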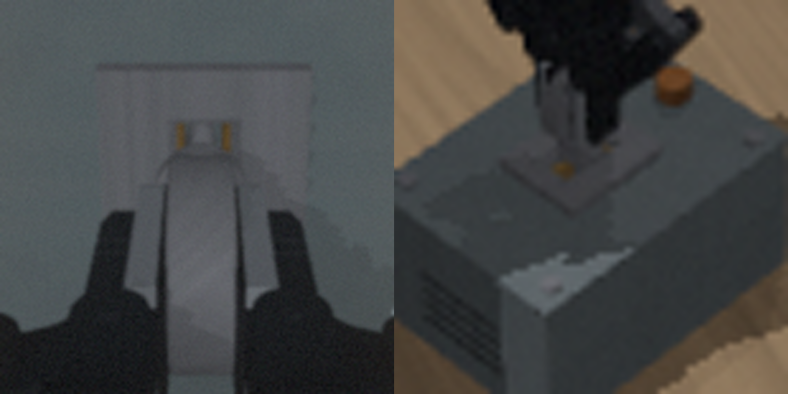

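Call:
apply_moves([
  [0,[0,0,0],-0.15],
  [0,[0,0,0],-0.3],
  [0,[0,0,0],-0.4],
  [0,[0,0,0],-0.4],
])

```text
time: 10.07
tool_pos: [502.0, -7.3, 110.4]
tcp_rot: [179.8, 0.0, -4.6]
ft_force: [-0.8, -1.0, 1.6]
finger_gap: 10.9
```

```bash
python3 - <<'E'
from h import *
s=sense();print(s['tool_pos'],s['tcp_rot'],s['ft_force'],s['wrist_torque'],s['joint_pos'])
E
```

```text
[501.98926883  -7.3059775  110.40642453] [ 1.79797389e+02  2.73117575e-02 -4.61461760e+00] [-0.832162   -1.01006158  1.614232  ] [-0.10639382  0.06873894  0.04544568] [ -6.54313836  -1.64609931 108.8857884   -0.21296084  72.78090066
  88.13450961]
```

Call:
apply_moves([
  [0,[0,0,0],-0.18],
  [0,[0,0,0],-0.36],
  [0,[0,0,0],-0.54],
  [0,[0,0,0],-0.7],
  [0,[0,0,0],-0.8],
])

```text
time: 10.7
tool_pos: [502.4, -7.0, 110.5]
tcp_rot: [179.9, 0.0, -50.5]
ft_force: [2.5, 1.1, -0.8]
finger_gap: 11.5
```

Call:
apply_moves([
  [0,[0,0,0],-0.04],
  [0,[0,0,0],-0.08],
  [0,[0,0,0],-0.08],
])

```text
time: 11.08
tool_pos: [502.5, -6.9, 110.4]
tcp_rot: [179.9, 0.0, -55.0]
ft_force: [1.3, 0.2, 0.3]
finger_gap: 11.2
```

```bash
python3 - <<'E'
from h import *
s=sense();print(s['tool_pos'],s['tcp_rot'],s['ft_force'],s['wrist_torque'],s['joint_pos'])
E
```

```text
[502.48582288  -6.89356294 110.42880639] [ 1.79875053e+02  1.79629013e-02 -5.49627044e+01] [1.28028442 0.17808433 0.29568943] [ 0.13943212 -0.14356084  0.0385242 ] [-6.58441881e+00 -1.50095094e+00  1.08740853e+02 -7.27936976e-02
  7.28654453e+01  1.38399776e+02]
```

Call:
apply_moves([
  [0,[0,0,0],-0.03],
  [0,[0,0,0],-0.06],
  [0,[0,0,0],-0.06],
])

```text
time: 11.45
tool_pos: [502.6, -6.9, 110.4]
tcp_rot: [179.9, 0.0, -58.4]
ft_force: [1.3, -0.1, -0.8]
finger_gap: 11.1
```

```bash
python3 - <<'E'
from h import *
s=sense();print(s['tool_pos'],s['tcp_rot'],s['ft_force'],s['wrist_torque'],s['joint_pos'])
E
```

```text
[502.59552932  -6.94212703 110.4000101 ] [ 1.79882160e+02  9.02305775e-04 -5.83971205e+01] [ 1.29695952 -0.06472622 -0.84405735] [-0.02857078 -0.28016168  0.52532774] [-6.58667671e+00 -1.49309672e+00  1.08736369e+02 -7.55041955e-02
  7.28499184e+01  1.41832766e+02]
```

Call:
apply_moves([
  [0,[0,0,0],0.18],
  [0,[0,0,0],0.36],
  [0,[0,0,0],0.54],
  [0,[0,0,0],0.72],
  [0,[0,0,0],0.9],
])

```text
time: 12.08
tool_pos: [502.4, -7.6, 110.4]
tcp_rot: [179.8, 0.0, -6.5]
ft_force: [0.1, -3.3, 2.2]
finger_gap: 11.1
```

Call:
apply_moves([
  [0,[0,0,0],0.18],
  [0,[0,0,0],0.36],
  [0,[0,0,0],0.5],
  [0,[0,0,0],0.6],
  [0,[0,0,0],0.6],
])

```text
time: 12.7
tool_pos: [502.5, -7.9, 110.4]
tcp_rot: [179.8, 0.0, 27.8]
ft_force: [-0.6, -1.5, -0.1]
finger_gap: 11.1
```

```bash
python3 - <<'E'
from h import *
s=sense();print(s['tool_pos'],s['tcp_rot'],s['ft_force'],s['wrist_torque'],s['joint_pos'])
E
```

```text
[502.46745636  -7.89250234 110.4266805 ] [1.79807781e+02 2.43279168e-02 2.78216670e+01] [-0.62860055 -1.45485057 -0.0991627 ] [-0.3036288  -0.08207345 -0.04735825] [ -6.62569369  -1.67955824 108.91624493  -0.1804614   72.67472713
  55.60620602]
```

Call:
apply_moves([
  [0,[0,0,0],0.04],
  [0,[0,0,0],0.07],
  [0,[0,0,0],0.07],
])

```text
time: 13.08
tool_pos: [502.4, -8.0, 110.4]
tcp_rot: [179.8, 0.0, 31.7]
ft_force: [1.1, -1.7, -0.4]
finger_gap: 11.0
```

```bash
python3 - <<'E'
from h import *
s=sense();print(s['tool_pos'],s['tcp_rot'],s['ft_force'],s['wrist_torque'])
E
```

```text
[502.44049924  -7.99687916 110.41175742] [1.79806581e+02 2.66272298e-02 3.17430385e+01] [ 1.11256268 -1.73312082 -0.39723723] [-0.20643027 -0.15514571 -0.55048119]
```

Call:
apply_moves([
  [0,[0,0,0],-0.12],
  [0,[0,0.0005,0],-0.225],
  [0,[0,0.0005,0],-0.225],
])

```text
time: 13.45
tool_pos: [502.3, -7.4, 110.4]
tcp_rot: [179.8, 0.0, 18.9]
ft_force: [0.0, -1.1, 1.3]
finger_gap: 11.4
```

```bash
python3 - <<'E'
from h import *
s=sense();print(s['tool_pos'],s['tcp_rot'],s['ft_force'],s['wrist_torque'])
p=optics.snapshot('wrist')
cv2.imwrite('pics/w7.png',cv2.resize(p['color'][190:345,205:360],(540,540),interpolation=cv2.INTER_CUBIC))
E
```

```text
[502.32978772  -7.35138233 110.41195682] [1.79818806e+02 3.95045334e-02 1.88549404e+01] [ 0.04997946 -1.10767139  1.28486957] [ 0.01477404  0.02607432 -0.00218927]
```

View pics/w7.png

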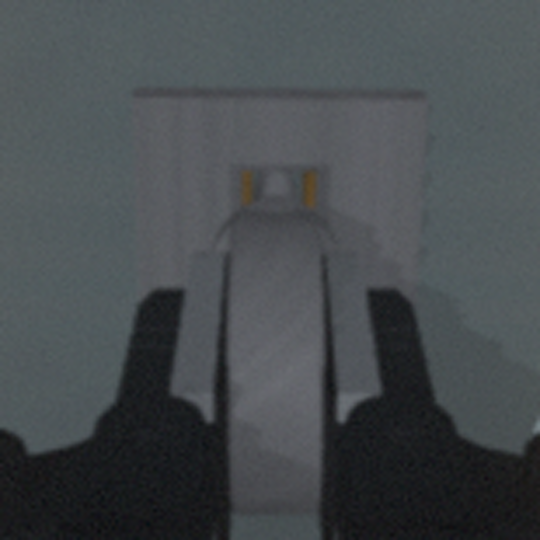

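Call:
apply_moves([
  [1,[0,0,0],0],
  [1,[0,0,0],0],
  [1,[0,0,0],0],
  [1,[0,0,0.003],0],
  [1,[0,0,0.0075],0.05],
])

```text
time: 14.12
tool_pos: [502.3, -7.3, 118.0]
tcp_rot: [179.8, 0.0, 21.9]
ft_force: [-0.7, -0.4, 0.2]
finger_gap: 85.6
```

Call:
apply_moves([
  [1,[0,0,0],0.17],
  [1,[0,0,0],0.34],
  [1,[0,0,0],0.51],
  [1,[0,0,0],0.68],
  [1,[0,0,0],0.85],
])

```text
time: 14.75
tool_pos: [502.4, -7.3, 118.3]
tcp_rot: [179.8, 0.0, 70.9]
ft_force: [-0.3, 0.3, -0.8]
finger_gap: 85.4
```

Call:
apply_moves([
  [1,[0,0,0],0.17],
  [1,[0,0,0],0.34],
  [1,[0,0,0],0.51],
  [1,[0,0,0],0.66],
  [1,[0,0,0],0.66],
])

```text
time: 15.38
tool_pos: [502.4, -7.4, 118.5]
tcp_rot: [179.8, 0.1, 108.7]
ft_force: [0.3, -0.1, -0.2]
finger_gap: 85.5
```

```bash
python3 - <<'E'
from h import *
import pickle
s=sense();print(s['tool_pos'],s['tcp_rot'],s['ft_force'],s['wrist_torque'],s['finger_gap'])
p=optics.snapshot('wrist');pickle.dump(p,open('w8.pkl','wb'))
cv2.imwrite('pics/w8.png',p['color'])
q=optics.snapshot('side')
cv2.imwrite('pics/s8.png',cv2.resize(q['color'][170:270,215:325],None,fx=5,fy=5,interpolation=cv2.INTER_CUBIC))
E
```

```text
[502.43981936  -7.38710137 118.48845203] [1.79802855e+02 5.03704736e-02 1.08681235e+02] [ 0.25917919 -0.10167232 -0.15745623] [-0.01025415  0.03392627 -0.00924978] 85.54099089573378
```

View pics/w8.png

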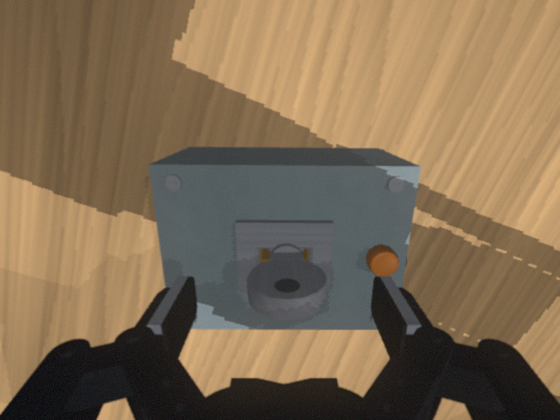

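View pics/s8.png

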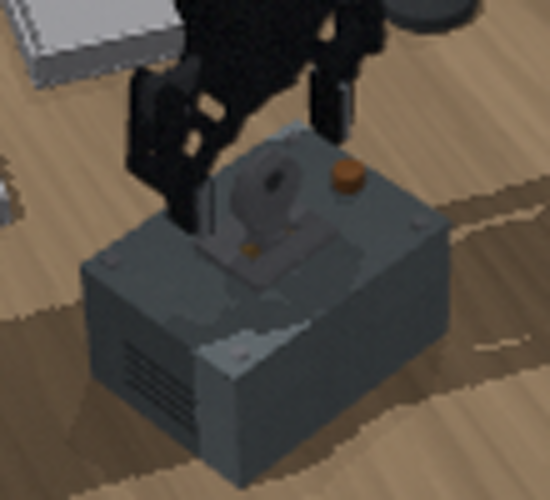

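Call:
apply_moves([
  [0.3,[0.001,0.0003,0],0],
  [0.3,[0.001,0.0003,0],0],
  [0.3,[0.001,0.0003,0],0],
  [0.3,[0.001,0.0003,0],0],
  [0.3,[0.001,0.0003,0],0],
], grip_force=30)

```text
time: 16.1
tool_pos: [503.5, -7.1, 118.6]
tcp_rot: [179.8, 0.1, 108.5]
ft_force: [-1.6, -0.2, 3.4]
finger_gap: 38.7
```

```bash
python3 - <<'E'
from h import *
import pickle
s=sense();print(s['tool_pos'],s['tcp_rot'],s['ft_force'],s['wrist_torque'],s['finger_gap'])
p=optics.snapshot('wrist');pickle.dump(p,open('w9.pkl','wb'))
q=optics.snapshot('side')
cv2.imwrite('pics/w9.png',np.hstack([cv2.resize(p['color'][200:350,200:350],(400,400),interpolation=cv2.INTER_CUBIC),cv2.resize(q['color'][180:250,235:305],(400,400),interpolation=cv2.INTER_CUBIC)]))
E
```

```text
[503.52464911  -7.06963493 118.64539427] [1.79793424e+02 5.51082394e-02 1.08523938e+02] [-1.64130981 -0.24852206  3.35748835] [-0.02989672  0.26995341 -0.01827359] 38.659240295572836
```

View pics/w9.png

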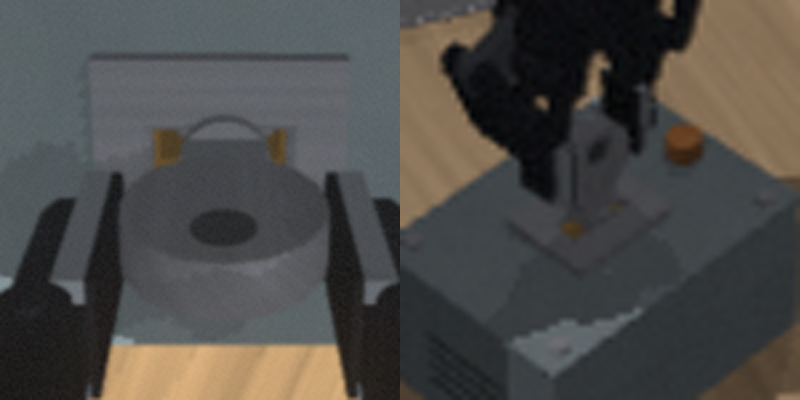

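Call:
apply_moves([
  [0.3,[0,0,0.005],0],
  [0.3,[0,0,0.015],0],
  [0.3,[0,0,0.03],0],
  [0.3,[0,0,0.05],0],
  [0.3,[0,0,0.06],0],
], grip_force=40)

```text
time: 16.82
tool_pos: [504.4, -7.2, 180.9]
tcp_rot: [179.6, 0.1, 108.5]
ft_force: [0.2, 0.2, -1.1]
finger_gap: 38.0
```

```bash
python3 - <<'E'
from h import *
import pickle
s=sense();print(s['tool_pos'],s['tcp_rot'],s['ft_force'],s['wrist_torque'],s['finger_gap'])
p=optics.snapshot('wrist');pickle.dump(p,open('w10.pkl','wb'))
q=optics.snapshot('side')
cv2.imwrite('pics/w10.png',np.hstack([cv2.resize(p['color'][180:350,190:360],(400,400),interpolation=cv2.INTER_CUBIC),cv2.resize(q['color'][150:250,220:320],(400,400),interpolation=cv2.INTER_CUBIC)]))
E
```

```text
[504.44719767  -7.16944379 180.87170881] [1.79649152e+02 1.21706684e-01 1.08527611e+02] [ 0.22098688  0.15378127 -1.13914193] [-0.04078678  0.046343   -0.03073746] 38.03415468323742
```

View pics/w10.png

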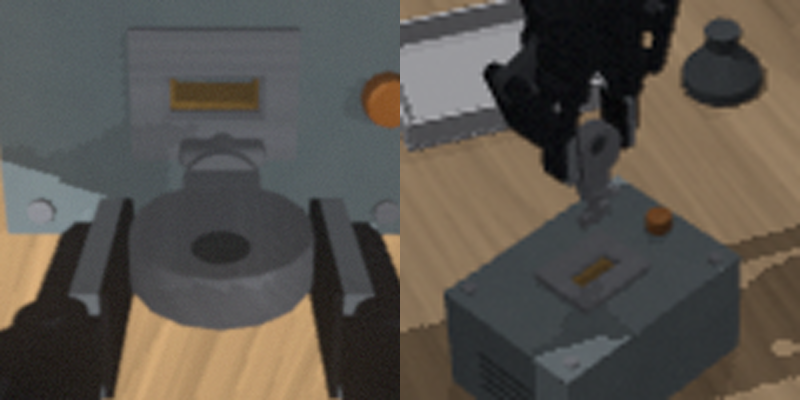

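Call:
apply_moves([
  [0.3,[0.002,0.03,0],0.1],
  [0.3,[0.006,0.085,0],0.27],
  [0.3,[0.01,0.145,0],0.45],
  [0.3,[0.015,0.205,0],0.63],
  [0.3,[0.018,0.265,0],0.81],
])

```text
time: 17.55
tool_pos: [522.2, 259.5, 179.8]
tcp_rot: [179.7, 0.1, 155.3]
ft_force: [2.0, -0.4, 0.1]
finger_gap: 38.5
```

Call:
apply_moves([
  [0.3,[0.002,0.02,0],0.15],
  [0.3,[0.002,0.03,0],0.3],
  [0.3,[0.002,0.03,-0.02],0.3],
  [0.3,[0.002,0.03,-0.04],0.3],
  [0.3,[0.002,0.03,-0.05],0.3],
])

```text
time: 18.18
tool_pos: [522.7, 288.1, 126.5]
tcp_rot: [179.8, -0.1, 172.3]
ft_force: [-0.6, -0.4, -1.1]
finger_gap: 38.2
```

```bash
python3 - <<'E'
from h import *
import pickle
s=sense();print(s['tool_pos'],s['tcp_rot'],s['joint_pos'],s['finger_gap'])
p=optics.snapshot('wrist');pickle.dump(p,open('w11.pkl','wb'))
q=optics.snapshot('side')
cv2.imwrite('pics/w11.png',np.hstack([p['color'][:,80:480],cv2.resize(q['color'][80:220,180:320],(400,420),interpolation=cv2.INTER_CUBIC)]))
E
```

```text
[522.74374424 288.12130696 126.47581245] [ 1.79799310e+02 -9.90737442e-02  1.72291731e+02] [ 23.8088992   11.64829237  92.97587946   0.2303594   75.35548837
 -58.54085819] 38.19056672529444
```

View pics/w11.png

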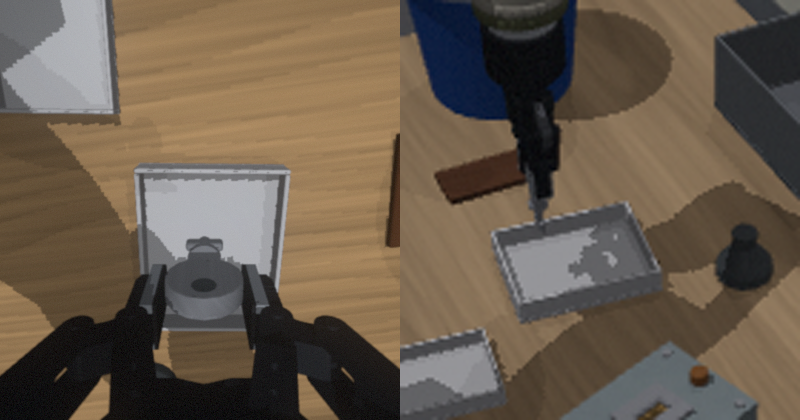

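Call:
apply_moves([
  [0.3,[0,0,-0.025],0],
  [0.3,[0,0,-0.045],0],
  [0.3,[0,0,-0.058],0],
  [0.3,[0,0,-0.062],0],
  [0.3,[0,0,-0.062],0],
])

```text
time: 18.9
tool_pos: [523.1, 288.4, 65.4]
tcp_rot: [179.8, -0.1, 172.3]
ft_force: [-0.8, -0.4, -0.9]
finger_gap: 38.4
```

Call:
apply_moves([
  [0.3,[0,0,-0.0015],0],
  [0.3,[0,0,-0.003],0],
  [0.3,[0,0,-0.004],0],
], grip_force=20)

```text
time: 19.27
tool_pos: [523.3, 288.6, 61.7]
tcp_rot: [179.8, -0.0, 172.3]
ft_force: [-0.1, -0.7, 6.9]
finger_gap: 37.7
```

```bash
python3 - <<'E'
from h import *
import pickle
s=sense();print(s['tool_pos'],s['tcp_rot'],s['ft_force'],s['finger_gap'])
p=optics.snapshot('wrist')
q=optics.snapshot('side')
cv2.imwrite('pics/w12.png',np.hstack([p['color'][:,80:480],cv2.resize(q['color'][80:220,180:320],(400,420),interpolation=cv2.INTER_CUBIC)]))
E
```

```text
[523.31629873 288.55575131  61.73815911] [ 1.79760642e+02 -4.53678020e-02  1.72342361e+02] [-0.12253203 -0.66441907  6.86090448] 37.7020501810766
```

View pics/w12.png

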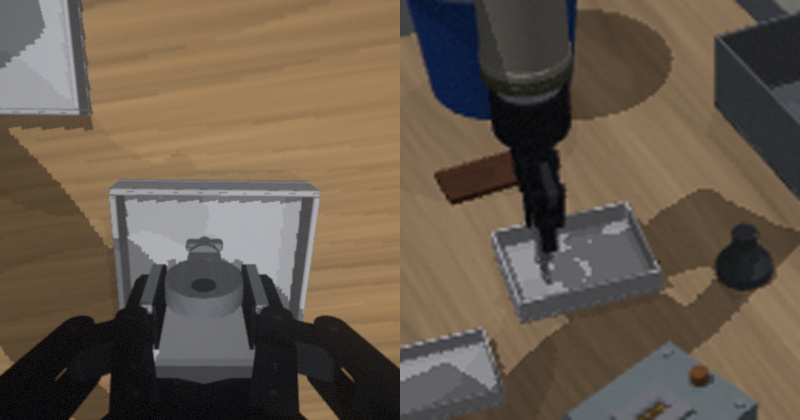

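Call:
apply_moves([
  [0.3,[0.003,-0.0004,-0.001],0],
  [0.3,[0.006,-0.0008,-0.001],0],
  [0.3,[0.0095,-0.0013,-0.001],0],
  [0.3,[0.014,-0.0019,-0.0015],0],
  [0.3,[0.0184,-0.0025,-0.002],0],
])

```text
time: 20.0
tool_pos: [541.8, 286.5, 60.4]
tcp_rot: [179.7, -0.1, 172.3]
ft_force: [-2.5, 1.4, 4.8]
finger_gap: 38.0
```

```bash
python3 - <<'E'
from h import *
import pickle
s=sense();print(s['tool_pos'],s['tcp_rot'],s['ft_force'],s['finger_gap'])
p=optics.snapshot('wrist')
q=optics.snapshot('side')
cv2.imwrite('pics/w13.png',np.hstack([p['color'][:,80:480],cv2.resize(q['color'][110:200,200:290],(420,420),interpolation=cv2.INTER_CUBIC)]))
E
```

```text
[541.82142371 286.45269806  60.41968668] [ 1.79726345e+02 -6.12203946e-02  1.72345070e+02] [-2.46321691  1.37618435  4.77152938] 37.96219661793966
```

View pics/w13.png

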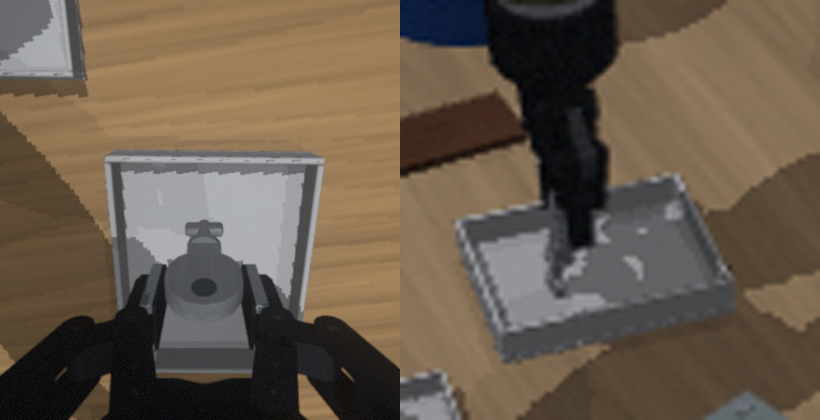

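Call:
apply_moves([
  [0.3,[0.0062,-0.0008,-0.0017],0],
  [0.3,[0.0132,-0.0018,-0.0046],0],
  [0.3,[0.0196,-0.0026,-0.0085],0],
  [0.3,[0.0248,-0.0033,-0.0126],0],
  [0.3,[0.0248,-0.0033,-0.0126],0],
])

```text
time: 20.72
tool_pos: [568.6, 283.3, 49.0]
tcp_rot: [179.6, 0.1, 172.3]
ft_force: [0.9, -0.3, 7.5]
finger_gap: 37.9
```

```bash
python3 - <<'E'
from h import *
import pickle
s=sense();print(s['tool_pos'],s['tcp_rot'],s['ft_force'],s['finger_gap'])
p=optics.snapshot('wrist')
q=optics.snapshot('side')
cv2.imwrite('pics/w14.png',np.hstack([p['color'][:,80:480],cv2.resize(q['color'][110:200,200:290],(420,420),interpolation=cv2.INTER_CUBIC)]))
E
```

```text
[568.62027993 283.32371611  49.02092015] [1.79645012e+02 1.24417409e-01 1.72311019e+02] [ 0.91867819 -0.26488784  7.4681488 ] 37.9144968513175
```

View pics/w14.png

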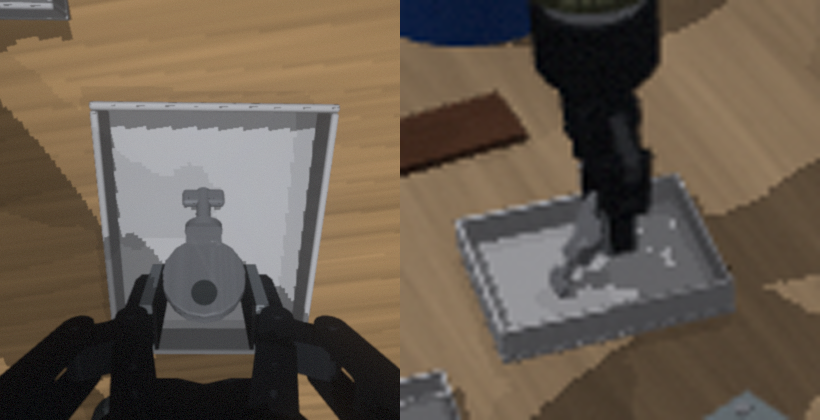

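Call:
apply_moves([
  [0.3,[0.0047,-0.0006,-0.0047],0],
  [0.3,[0.0093,-0.0012,-0.0107],0],
  [0.3,[0.0128,-0.0017,-0.017],0],
  [0.3,[0.015,-0.002,-0.022],0],
  [0.3,[0.015,-0.002,-0.022],0],
])

```text
time: 21.45
tool_pos: [585.4, 281.5, 28.3]
tcp_rot: [179.6, 0.3, 172.3]
ft_force: [2.5, 0.1, 5.2]
finger_gap: 38.1
```

```bash
python3 - <<'E'
from h import *
import pickle
s=sense();print(s['tool_pos'],s['tcp_rot'],s['ft_force'],s['finger_gap'])
p=optics.snapshot('wrist')
q=optics.snapshot('side')
cv2.imwrite('pics/w15.png',np.hstack([p['color'][:,80:480],cv2.resize(q['color'][110:200,200:290],(420,420),interpolation=cv2.INTER_CUBIC)]))
E
```

```text
[585.41391875 281.47280824  28.25010517] [179.57038761   0.31607877 172.29120314] [2.52654617 0.07331234 5.23245732] 38.14954082751217
```

View pics/w15.png

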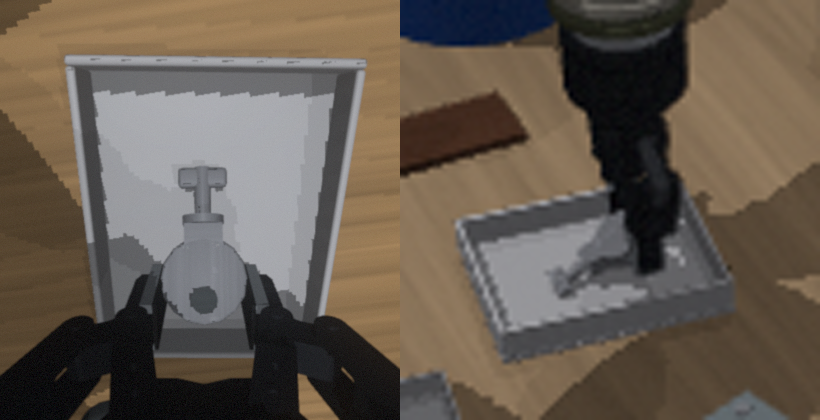

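Call:
apply_moves([
  [0.3,[0.001,0,-0.003],0],
  [0.3,[0.001,0,-0.006],0],
  [0.3,[0.001,0,-0.009],0],
  [0.3,[0.001,0,-0.011],0],
  [0.3,[0.001,0,-0.011],0],
])

```text
time: 22.18
tool_pos: [587.2, 281.6, 17.8]
tcp_rot: [179.5, 0.4, 172.3]
ft_force: [3.4, 0.4, 5.0]
finger_gap: 38.3
```

```bash
python3 - <<'E'
from h import *
import pickle
s=sense();print(s['tool_pos'],s['tcp_rot'],s['ft_force'],s['finger_gap'])
p=optics.snapshot('wrist')
q=optics.snapshot('side')
cv2.imwrite('pics/w16.png',np.hstack([p['color'][:,80:480],cv2.resize(q['color'][110:200,200:290],(420,420),interpolation=cv2.INTER_CUBIC)]))
E
```

```text
[587.20179024 281.63452188  17.78810092] [179.5317606    0.40409694 172.28612094] [3.36253762 0.39751224 5.03754168] 38.25164595681111
```

View pics/w16.png

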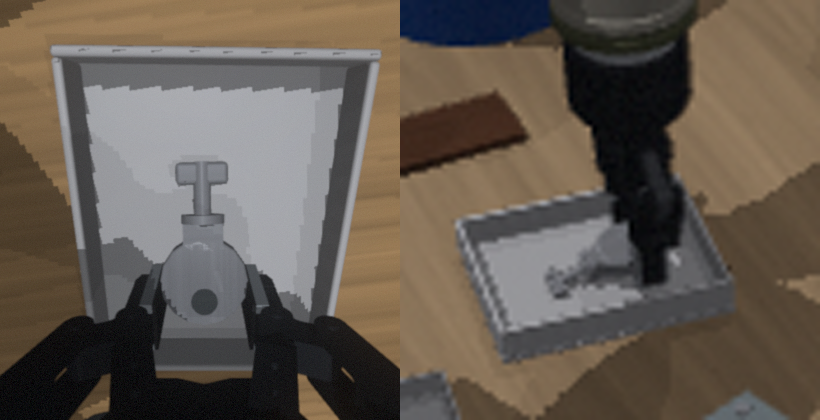

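Call:
apply_moves([
  [0.3,[0,0,-0.001],0],
  [0.3,[0,0,-0.002],0],
  [0.6,[0,0,-0.002],0],
  [0.65,[0,0,-0.002],0],
  [0.7,[0,0,-0.002],0],
])

```text
time: 22.9
tool_pos: [586.3, 281.5, 15.1]
tcp_rot: [179.6, 0.3, 172.3]
ft_force: [-0.1, -0.6, -0.6]
finger_gap: 59.8
```

```bash
python3 - <<'E'
from h import *
import pickle
s=sense();print(s['tool_pos'],s['tcp_rot'],s['ft_force'],s['finger_gap'])
p=optics.snapshot('wrist')
cv2.imwrite('pics/w17.png',p['color'])
E
```

```text
[586.34105435 281.4838323   15.14541992] [179.57552024   0.31556869 172.2981671 ] [-0.07940962 -0.60850937 -0.60782401] 59.807338141548044
```

View pics/w17.png

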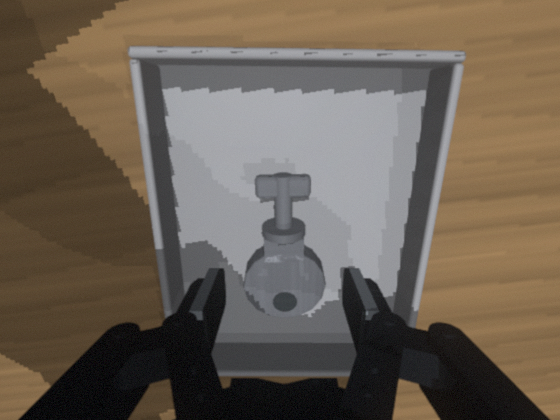

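Call:
apply_moves([
  [0.7,[0,0,0.01],0],
  [0.7,[0,0,0.04],0],
  [0.7,[0,0,0.09],0],
  [0.7,[0,0,0.15],0],
  [0.7,[0,0,0.19],0],
])

```text
time: 23.58
tool_pos: [587.4, 282.0, 210.0]
tcp_rot: [179.4, 0.6, 172.3]
ft_force: [1.1, -0.2, -0.1]
finger_gap: 59.8
```

Call:
apply_moves([
  [1,[-0.05,0,0],0],
  [1,[-0.1,0,0.02],0],
  [1,[-0.1,0,0.02],0],
])

```text
time: 23.95
tool_pos: [485.7, 282.7, 232.9]
tcp_rot: [179.3, 0.7, 172.4]
ft_force: [0.3, 0.4, -0.3]
finger_gap: 85.2
```

```bash
python3 - <<'E'
from h import *
s=sense();print(s['time'],s['tool_pos'],s['ft_force'])
p=optics.snapshot('top');cv2.imwrite('pics/end_t.png',p['color'])
q=optics.snapshot('side');cv2.imwrite('pics/end_s.png',np.hstack([cv2.resize(q['color'][130:200,195:285],(540,420),interpolation=cv2.INTER_CUBIC),cv2.resize(q['color'][190:250,235:285],(350,420))])[:, :800])
for n in ['cone_weight','bowl','wood_rib']:
    o=spotter.search_frame(p,n); print(n,[toworld(p,a['xyz']).round(0).tolist() for a in o[:2]])
E
```

```text
23.95 [485.69823949 282.66134632 232.93944245] [ 0.30026039  0.36492588 -0.29601931]
cone_weight [[697.0, 200.0, 26.0]]
bowl [[517.0, -489.0, 21.0]]
wood_rib []
```

View pics/end_t.png

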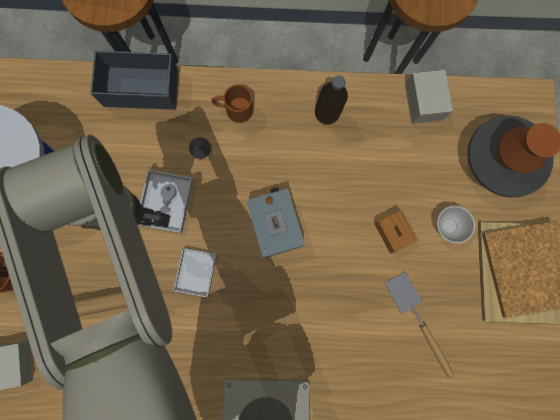

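View pics/end_s.png

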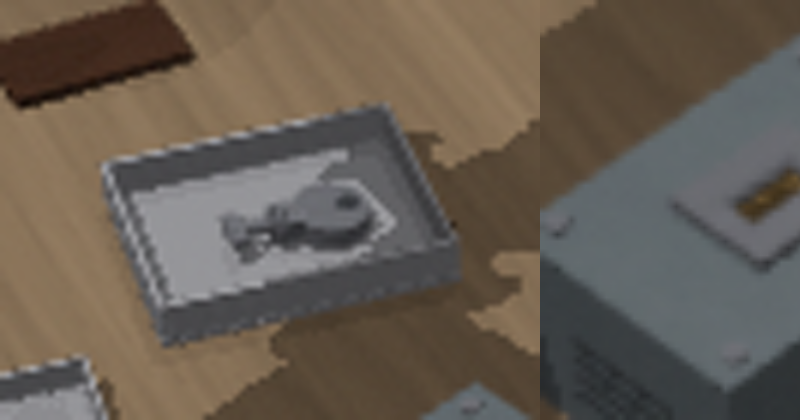

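The final pictures show the key lying flat inside the larger tray (top px (168,195)). The slot is in line with the box, and the weight, bowl and rib are where they started. Handing in.

```bash
python3 -c "
from bench import hand_in,sense
print(hand_in(), sense()['time'])"
```

```text
the job is handed in; nothing more can be done
the job is handed in; nothing more can be done
```

The kiln interlock is reset, the key lies flat in the larger white tray, and the job is handed in at about 24 s on the robot's clock (limit 64 s).

- **Insertion:** I took the key from the stand and pushed it in until the collar sat on the plate. The tool height there was 110.4 mm, as expected, with a brief contact of 12.6 N.
- **Turning:** I turned it clockwise until the wrist torque rose to 0.53 N·m at the stop. I then turned it back past the slot line until it read −0.55 N·m at the home stop, and set it in line with the slot.
- **Laying down:** I let go of the key in the slot, re-gripped it across the bow and drew it out. In the tray I stood the bit on the floor, tilted the key down, and released it with the bow about 1 mm above rest.

**Last checks:**
- The key is flat inside the tray, and the switch pocket is in line with the slot.
- The weight and bowl are within 6 mm of where they were first measured, roughly the accuracy of those readings.
- The network did not report the wooden rib in the last top view, where the arm hides it. In the side view it looks to be in its original place.

**Readings that disagreed:** The top and wrist cameras differed by about 3 mm on the slot's position. I used the wrist camera's view of the bit against the slot, and the key went in without catching. The total turn between the two stops read 1.57 rad instead of about 1.4. I take the difference to be slip and give in the grip, but I could not read the switch angle directly.

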